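Snap shut the lids of a filled dose organiser under the counter rack

TASK

The dose organiser in the tray under the glass rack has been filled but some of its lids are still up, one of them only just. Close every lid and press it until it snaps fully home, so that all eight are held flat and flush, without cracking the brittle plastic. Do not knock the rack or disturb the bottle, the jar and the tape roll beside it.

Things in the scene. Friction and masses are not known exactly. Their poses are not given: they have to be found in the camera images.
- rack: Fixed counter-top rack: glass board in a grey steel frame, over the rear half of the organiser. Origin on the counter under the board's centre; x points away from the robot, z up. Board 184 mm (x) by 600 mm (y), edge 20 mm high, underside 210 mm above the counter, front edge at x = -92 mm. Jars and cartons on it, up to 95 mm high, at x > +10 mm. Posts and feet at y = +-290 mm.
- tray: Fixed white padded tray of the dose organiser, 146 mm (x) by 214 mm (y), walls 26 mm high, pushed partly under the rack's board. Origin on the counter under its centre, x away from the robot. In it the four day pods stand side by side along y, 49 mm apart, each on a block of soft grey foam.
- pod_blue: Day pod of blue plastic: 116 mm (x) by 46 (y) by 32 mm high. Origin under its centre, 18 mm above the counter; x away from the robot. Kept in place by the tray, but its foam gives: pressed, it sinks about 1.4 mm per N, 12 mm at most, and rises again. Front (-x, robot's side) and back (+x, under the rack) compartments, each with a tinted flip lid hinged on the spine in the pod's middle.
- pod_green: Day pod of green plastic: 116 mm (x) by 46 (y) by 32 mm high. Origin under its centre, 18 mm above the counter; x away from the robot. Kept in place by the tray, but its foam gives: pressed, it sinks about 1.4 mm per N, 12 mm at most, and rises again. Front (-x, robot's side) and back (+x, under the rack) compartments, each with a tinted flip lid hinged on the spine in the pod's middle.
- pod_orange: Day pod of orange plastic: 116 mm (x) by 46 (y) by 32 mm high. Origin under its centre, 18 mm above the counter; x away from the robot. Kept in place by the tray, but its foam gives: pressed, it sinks about 1.4 mm per N, 12 mm at most, and rises again. Front (-x, robot's side) and back (+x, under the rack) compartments, each with a tinted flip lid hinged on the spine in the pod's middle.
- pod_purple: Day pod of purple plastic: 116 mm (x) by 46 (y) by 32 mm high. Origin under its centre, 18 mm above the counter; x away from the robot. Kept in place by the tray, but its foam gives: pressed, it sinks about 1.4 mm per N, 12 mm at most, and rises again. Front (-x, robot's side) and back (+x, under the rack) compartments, each with a tinted flip lid hinged on the spine in the pod's middle.
- blue_back (a joint): blue pod's back lid, rad: 0 shut (level, top 36 mm above the pod's origin), 1.57 upright on the spine, 1.9 end stop. Hinge along y at pod x = +3, z = 33 mm; plate 60 by 44 by 3 mm, shutting away from the robot to x = +63. Stays where left. From 0.13 a ridge resists: 50 mm from the hinge about 8 N (more nearer it) pushes past; below 0.07 it snaps to 0, above it springs back. Cracks over 30 N.
- blue_front (a joint): blue pod's front lid, rad: 0 shut (level, top 36 mm above the pod's origin), 1.57 upright on the spine, 1.9 end stop. Hinge along y at pod x = -3, z = 33 mm; plate 60 by 44 by 3 mm, shutting towards the robot to x = -63. Stays where left. From 0.13 a ridge resists: 50 mm from the hinge about 8 N (more nearer it) pushes past; below 0.07 it snaps to 0, above it springs back. Cracks over 30 N.
- green_back (a joint): green pod's back lid, rad: 0 shut (level, top 36 mm above the pod's origin), 1.57 upright on the spine, 1.9 end stop. Hinge along y at pod x = +3, z = 33 mm; plate 60 by 44 by 3 mm, shutting away from the robot to x = +63. Stays where left. From 0.13 a ridge resists: 50 mm from the hinge about 8 N (more nearer it) pushes past; below 0.07 it snaps to 0, above it springs back. Cracks over 30 N.
- green_front (a joint): green pod's front lid, rad: 0 shut (level, top 36 mm above the pod's origin), 1.57 upright on the spine, 1.9 end stop. Hinge along y at pod x = -3, z = 33 mm; plate 60 by 44 by 3 mm, shutting towards the robot to x = -63. Stays where left. From 0.13 a ridge resists: 50 mm from the hinge about 8 N (more nearer it) pushes past; below 0.07 it snaps to 0, above it springs back. Cracks over 30 N.
- orange_back (a joint): orange pod's back lid, rad: 0 shut (level, top 36 mm above the pod's origin), 1.57 upright on the spine, 1.9 end stop. Hinge along y at pod x = +3, z = 33 mm; plate 60 by 44 by 3 mm, shutting away from the robot to x = +63. Stays where left. From 0.13 a ridge resists: 50 mm from the hinge about 8 N (more nearer it) pushes past; below 0.07 it snaps to 0, above it springs back. Cracks over 30 N.
- orange_front (a joint): orange pod's front lid, rad: 0 shut (level, top 36 mm above the pod's origin), 1.57 upright on the spine, 1.9 end stop. Hinge along y at pod x = -3, z = 33 mm; plate 60 by 44 by 3 mm, shutting towards the robot to x = -63. Stays where left. From 0.13 a ridge resists: 50 mm from the hinge about 8 N (more nearer it) pushes past; below 0.07 it snaps to 0, above it springs back. Cracks over 30 N.
- purple_back (a joint): purple pod's back lid, rad: 0 shut (level, top 36 mm above the pod's origin), 1.57 upright on the spine, 1.9 end stop. Hinge along y at pod x = +3, z = 33 mm; plate 60 by 44 by 3 mm, shutting away from the robot to x = +63. Stays where left. From 0.13 a ridge resists: 50 mm from the hinge about 8 N (more nearer it) pushes past; below 0.07 it snaps to 0, above it springs back. Cracks over 30 N.
- purple_front (a joint): purple pod's front lid, rad: 0 shut (level, top 36 mm above the pod's origin), 1.57 upright on the spine, 1.9 end stop. Hinge along y at pod x = -3, z = 33 mm; plate 60 by 44 by 3 mm, shutting towards the robot to x = -63. Stays where left. From 0.13 a ridge resists: 50 mm from the hinge about 8 N (more nearer it) pushes past; below 0.07 it snaps to 0, above it springs back. Cracks over 30 N.
- amber_bottle: Loose amber bottle with white cap, 54 mm across, 85 mm high, standing beside the organiser. Origin at the centre of its underside. Leave it alone.
- white_jar: Loose white tablet jar, 66 mm across, 80 mm high, standing beside the organiser. Origin at the centre of its underside. Leave it alone.
- tape_roll: Loose roll of paper tape lying flat, 90 mm across, 24 mm high. Origin at the centre of its underside. Leave it alone.

How it is judged:
At the end, for the whole second after the job is handed in: All eight lids (front and back of the blue, green, orange and purple pods) are shut past their detent, each within 0.03 rad of level, and the bottle, the jar and the tape roll are at rest (value of joint each of blue_back, blue_front, green_back, green_front, orange_back, orange_front, purple_back, purple_front below 0.03 rad and linear speed of each of amber_bottle, white_jar, tape_roll below 0.02 m/s); the robot touches nothing.
It fails at once if a pod or lid of the organiser is pushed with more than 30 N (contact force between any of pod_blue, pod_green, pod_orange, pod_purple and anything else above 30 N).
It fails at once if the rack is knocked (more than 10 N) (contact force between rack and anything else above 10 N).
It fails at once if a bottle, the jar or the tape roll is shifted by more than 15 mm or tipped (distance of any of amber_bottle, white_jar, tape_roll from where it was at the start of the episode above 0.015 m or angle between any of amber_bottle, white_jar, tape_roll's own z axis and vertical above 0.3 rad).
It also fails if it takes over 48 s, if anything falls off the work surface, if the arm or the gripper's body presses on something with over 40 N, if the wrist force passes 120 N, or if a joint passes its speed limit or range.

ROBOT

A 6-joint arm with a two-finger parallel gripper is mounted at the origin on the work surface. World frame = base frame: x ahead of the robot, y to its left, z up, the work surface at z = 0. Lengths are in m, angles in rad, forces in N, time in s.
With the tool pointing down it reaches from about 0.3 to 0.775 m from the base axis. Payload 14.6 kg.
Tool frame: the origin (TCP) lies at the very end of the fingers, on their centre line; the grasp point (between the pads) lies 19 mm behind it; z points along the fingers, y is the line along which they close (so a half turn about z gives the same grasp; the last joint's range is limited). The gripper opens to 94 mm and grips with 3 to 60 N. Pads are 16 mm wide; open, the fingers measure 119 mm over their backs; the gripper's body (75 mm by 177 mm) begins 78 mm behind the grasp point.
Start: joints at [-1.394, 0.3, 1.521, -0, 1.321, -0.067], TCP at [0.133, -0.534, 0.205] pointing down, gripper open.
Joint ranges: [-3.03, 3.03], [-0.79, 2.21], [0.23, 2.52], [-1.04, 4.18], [0, 3.07], [-2.55, 2.55]. Speed limits (rad/s): [2.22, 2.22, 2.57, 3.14, 3.14, 3.14].

INTERFACE

Orientations are given as [roll, pitch, yaw] about the fixed x, y, z axes, in that order (R = Rz(yaw) Ry(pitch) Rx(roll)).
In Python, from station import ctrl gives the robot as it stands.
- The arm moves only by the shell command python3 -m pendant 'ROWS' [OPENING] [FORCE]. ROWS is JSON, a list of rows, each a list of 2 entries, a list of its own where there are three numbers: the shift along the world's x, y, z in cm, then the turn about the world's z in rad. A call has 1 to 20 rows; each row shifts and turns the commanded pose from where the row before left it; what a row does not reach is not made up. A row lasts 1/12 s, in which the tool goes at most 41.7 mm and 7.16 degrees, less where a joint would pass 70% of its speed; a pose out of reach is approached as far as the arm can. A call is refused whole if a number of a shift passes 4.17 or a number of a turn 0.125, either way. A call with a gripper value outside its range is refused whole. OPENING is the opening, from 0 (shut) to 1 (fully open), set as the call begins (- or left out, the last holds). The fingers move at their own pace and stop on an object; FORCE is the grip in N (left out, the last holds). Time passes only in rows, so rows that do not move let the fingers close. It gives the time, the measured TCP pose, the force, the opening and the grip force at its end, in the units of the state.
- ctrl.get_obs(): the state, without advancing time (a new reading comes with each control period).
- ctrl.camera(name): name is "scene" or "top" or "wrist"; returns a dict with "color" (420x560x3 uint8, red, green, blue), "intrinsics" (3x3 intrinsics, pixels), "camera_from_world" (4x4, takes a point from world to camera coordinates). Camera axes: x right, y down, z forward; pixel columns grow to the right and rows downward; lengths in m; the calibration is good to about 2 mm. A picture is of the moment at which its call begins. There is no depth.
- ctrl.hand_in(): hands the job in; it is judged then, once.
The state is a dict: "time_s": time; "qpos": joint angles; "joint_vel": joint speeds; "tau": joint torques, N m; "ee_pos": TCP position; "eef_rot": TCP orientation; "force": force on the tool from outside, world axes, zero at the start; "moment": the same for the moment, N m; "grip_width": finger opening in m; "grip_force": force on a finger pad.
Only numpy, scipy, OpenCV 4.12 (cv2) and the standard library are available. Lean on these libraries where they do the work, as an engineer would, in place of code of your own. Each camera call takes 0.05 s, during which the arm holds its last target. There are 200 camera calls.

## Working session

There is one attempt and no reset: what is moved stays moved. The work goes in short steps, Python scripts to look and compute and a shell command to move; the robot and the scene stay as the last step left them, time stands still between calls to the robot, and variables do not carry over. Pictures are saved under pics/ and viewed, at most 10 in all, crops included, and the job is handed in when it is done.

```bash
mkdir -p pics; cat > h.py <<'E'
import cv2,numpy as np
from station import ctrl
def snap(name,fn):
    c=ctrl.camera(name); cv2.imwrite('pics/'+fn,c['color'][:,:,::-1]); np.savez('pics/'+fn[:-4],**c); return c
def ray(c,uv,z):
    K=np.array(c['intrinsics']);T=np.array(c['camera_from_world']);R=T[:3,:3];o=-R.T@T[:3,3]
    d=R.T@np.linalg.inv(K)@np.array([uv[0],uv[1],1.]); return o+d*(z-o[2])/d[2]
def proj(c,p):
    K=np.array(c['intrinsics']);T=np.array(c['camera_from_world']);q=K@(T[:3,:3]@np.array(p)+T[:3,3]);return q[:2]/q[2]
E
python3 - <<'E'
from h import *
np.set_printoptions(precision=3,suppress=True)
for n in('scene','top','wrist'):
    c=snap(n,n+'0.png');T=np.array(c['camera_from_world']);print(n,-T[:3,:3].T@T[:3,3],T[2,:3])
a=np.load('pics/scene0.npz')['color'];b=np.load('pics/top0.npz')['color']
print(ctrl.get_obs())
E
```

```text
scene [ 0.645 -0.526  0.764] [-0.118  0.627 -0.77 ]
top [0.411 0.015 1.15 ] [ 0.099  0.014 -0.995]
wrist [ 0.208 -0.516  0.384] [-0.263 -0.065 -0.962]
{'time_s': 0.15, 'qpos': array([-1.394,  0.3  ,  1.521,  0.   ,  1.321, -0.067]), 'joint_vel': array([-0.001, -0.002, -0.001,  0.001,  0.001, -0.002]), 'tau': array([  0.   , -53.197, -35.283,   0.071,   0.024,  -0.   ]), 'ee_pos': array([ 0.133, -0.534,  0.205]), 'eef_rot': array([-3.141, -0.   ,  0.244]), 'force': array([ 0.165, -0.127, -0.079]), 'moment': array([ 0.038,  0.018, -0.009]), 'grip_force': 0.0, 'grip_width': 0.09408865910181093}
```

View pics/scene0.png

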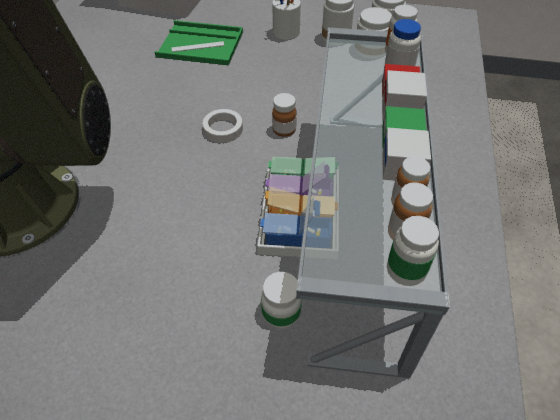

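View pics/top0.png

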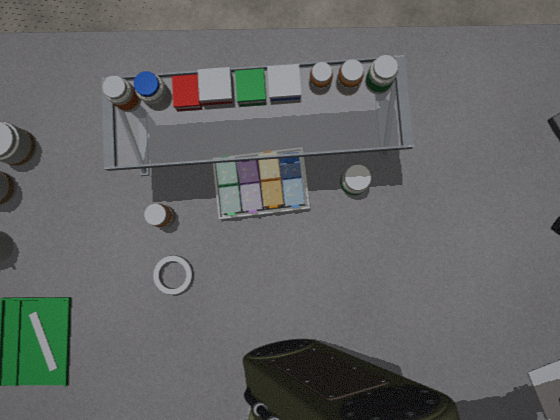

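The scene shows the organiser at about (300,205), and the top view has it at (262,183). From +y to -y the pods run green, purple, orange, blue. The rack's front edge is near row 160 in the top view. I'll zoom in on both.

```bash
python3 - <<'E'
from h import *
a=cv2.imread('pics/scene0.png')[145:260,245:355];b=cv2.imread('pics/top0.png')[140:225,205:320]
a=cv2.resize(a,(385,403),interpolation=cv2.INTER_CUBIC);a=cv2.resize(cv2.imread('pics/scene0.png')[145:265,250:350],(400,480),interpolation=cv2.INTER_CUBIC)
b=cv2.resize(cv2.imread('pics/top0.png')[140:230,210:310],(400,360),interpolation=cv2.INTER_CUBIC)
b=cv2.copyMakeBorder(b,0,120,0,0,cv2.BORDER_CONSTANT)
cv2.imwrite('pics/zoom0.png',cv2.convertScaleAbs(np.hstack([a,b]),alpha=1.5))
E
```

```text
(no output)
```

View pics/zoom0.png

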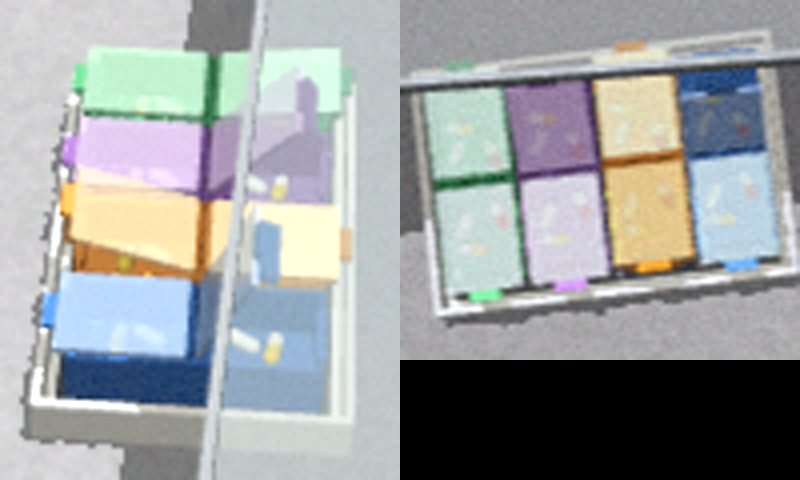

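View pics/wrist0.png

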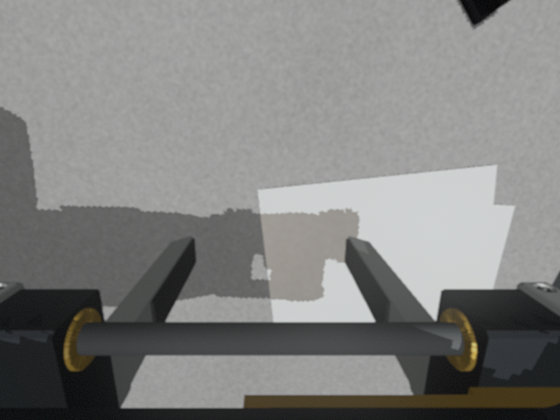

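Zoomed view: in the scene picture the orange front lid looks ajar (wedge at its left), and the blue and purple back lids look raised. The wrist picture shows only counter. Next I'll work out where the tray and rack are.

```bash
python3 - <<'E'
from h import *
np.set_printoptions(precision=4,suppress=True)
t=np.load('pics/top0.npz');s=np.load('pics/scene0.npz')
img=t['color'].astype(int)
# spine pts in top zoom (green left, blue right), z=0.054 ; zoom -> px
f=lambda x,y:(210+(x-400)/4,140+y/4)
for n,p,z in [('greenspine',f(472,182),.052),('orangespine',f(645,158),.052),('tabgreen',f(485,296),.05),('tabpurple',f(571,287),.05),('taborange',f(655,266),.05),('tabblue',f(741,266),.05),
 ('trayFL',f(440,316),.026),('trayFR',f(797,274),.026),('trayBL?',f(415,80),.026),('trayBR',f(768,33),.026),('rackL',f(400,87),.22),('rackR',f(800,60),.22)]:
    print(n,np.array(p),ray(t,p,z))
for n,p in [('L',(105,168)),('R',(411,150)),('L1',(104,78)),('R1',(404,58))]: print('rack',n,ray(t,p,.23))
g=lambda x,y:(250+x/4,145+y/4)
for n,p in [('edge',g(262,0)),('edge2',g(205,480))]: print('scene edge',ray(s,p,.23),ray(s,p,.21))
# scene corners
for n,p,z in [('FRtray',g(30,405),.026),('BRtray',g(350,420),.026),('FLtray?',g(78,70),.026)]: print(n,ray(s,p,z))
E
```

```text
greenspine [228.  185.5] [0.5544 0.1605 0.052 ]
orangespine [271.25 179.5 ] [0.5672 0.061  0.052 ]
tabgreen [231.25 214.  ] [0.4889 0.1532 0.05  ]
tabpurple [252.75 211.75] [0.4935 0.1039 0.05  ]
taborange [273.75 206.5 ] [0.5051 0.0558 0.05  ]
tabblue [295.25 206.5 ] [0.5046 0.0066 0.05  ]
trayFL [220. 219.] [0.4791 0.1825 0.026 ]
trayFR [309.25 208.5 ] [ 0.5016 -0.0262  0.026 ]
trayBL? [213.75 160.  ] [0.6189 0.1979 0.026 ]
trayBR [302.   148.25] [ 0.6446 -0.0111  0.026 ]
rackL [210.   161.75] [0.5797 0.1736 0.22  ]
rackR [310. 155.] [ 0.5907 -0.022   0.22  ]
rack L [0.568  0.3759 0.23  ]
rack R [ 0.5963 -0.2164  0.23  ]
rack L1 [0.748  0.3829 0.23  ]
rack R1 [ 0.78   -0.2091  0.23  ]
scene edge [0.591  0.0389 0.23  ] [0.589 0.06  0.21 ]
scene edge [ 0.6046 -0.1825  0.23  ] [ 0.6031 -0.1697  0.21  ]
FRtray [ 0.5052 -0.0264  0.026 ]
BRtray [ 0.6481 -0.008   0.026 ]
FLtray? [0.4841 0.1849 0.026 ]
```

The tray is at about (0.563, 0.087) with yaw 0.107. The rack edge passes 15–22 mm behind the pod spines. I need to know how the gripper body lies relative to the fingers, so I'll project its stated extents into the wrist view and enlarge the green tray's spatula.

```bash
python3 - <<'E'
from h import *
from scipy.spatial.transform import Rotation as Ro
w=np.load('pics/wrist0.npz');o=ctrl.get_obs();R=Ro.from_euler('xyz',o['eef_rot']).as_matrix();print(R.round(2))
im=cv2.imread('pics/wrist0.png')
def P(p):return proj(w,o['ee_pos']+R@np.array(p))
for n,p in {'tip+':(0,.047,0),'tip-':(0,-.047,0),'pad':(0.008,.047,0),'back':(0,.0595,0)}.items(): print(n,P(p).round(0))
for hx,hy,col in((.0375,.0885,(0,0,255)),(.0885,.0375,(255,0,0))):
  for z in(-.097,-.13):
    q=[P((a*hx,b*hy,z)).astype(int) for a,b in((1,1),(1,-1),(-1,-1),(-1,1))]
    print(z,q); cv2.polylines(im,[np.array(q)],True,col,1)
for y in(.047,.0595,-.047,-.0595):
  cv2.line(im,tuple(P((0.008,y,0)).astype(int).tolist()),tuple(P((.008,y,-.097)).astype(int).tolist()),(0,255,255),1)
t=cv2.imread('pics/top0.png')[290:390,0:80]
cv2.imwrite('pics/body.png',np.hstack([im,cv2.resize(t,(240,420),interpolation=cv2.INTER_CUBIC)]))
T=np.load('pics/top0.npz');print(ray(T,(33,313),.01),ray(T,(54,369),.01))
E
```

```text
[[ 0.97  0.24 -0.  ]
 [ 0.24 -0.97  0.  ]
 [ 0.   -0.   -1.  ]]
tip+ [343. 248.]
tip- [193. 248.]
pad [344. 236.]
back [363. 248.]
-0.097 [array([569, 262]), array([-36, 262]), array([ 19, 454]), array([514, 453])]
-0.13 [array([732, 340]), array([-203,  340]), array([-81, 589]), array([612, 588])]
-0.097 [array([417,  74]), array([114,  74]), array([174, 548]), array([360, 548])]
-0.13 [array([523,  41]), array([ 3, 41]), array([141, 695]), array([391, 695])]
[0.26455134 0.62179039 0.01      ] [0.13718261 0.56745385 0.01      ]
```

View pics/body.png

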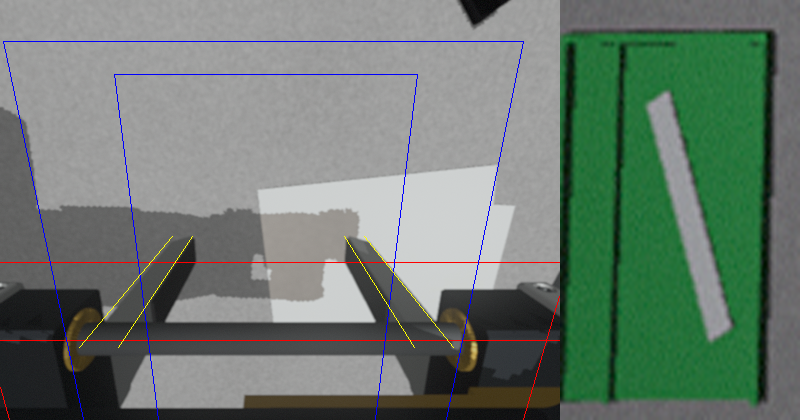

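The body is 177 mm wide along the closing line, so that line can point under the board if the body is shallow enough. I'll move in front of the tray with the fingers along x and check the gripper's side profile and the lids.

```bash
python3 -m pendant '[[[1.6,3.45,0.2],0.12],[[1.6,3.45,0.2],0.12],[[1.6,3.45,0.2],0.12],[[1.6,3.45,0.2],0.12],[[1.6,3.45,0.2],0.12],[[1.6,3.45,0.2],0.12],[[1.6,3.45,0.2],0.12],[[1.6,3.45,0.2],0.12],[[1.6,3.45,0.2],0.12],[[1.6,3.45,0.2],0.12],[[1.6,3.45,0.2],0.12],[[1.6,3.45,0.2],0.12],[[1.6,3.45,0.2],0],[[1.6,3.45,0.2],0],[[1.6,3.45,0.2],0],[[1.6,3.45,0.2],0],[[1.6,3.45,0.2],0],[[1.6,3.45,0.2],0]]'
python3 - <<'E'
from h import *
snap('scene','scene1.png');snap('wrist','wrist1.png');snap('top','top1.png')
o=ctrl.get_obs();print(o['ee_pos'],o['eef_rot'],o['qpos'],o['time_s'])
a=cv2.imread('pics/scene1.png')[0:300,0:400];b=cv2.resize(cv2.imread('pics/wrist1.png'),(400,300))
cv2.imwrite('pics/c1.png',cv2.convertScaleAbs(np.vstack([np.hstack([cv2.resize(a,(400,300)),b])]),alpha=1.6))
cv2.imwrite('pics/c1.png',cv2.convertScaleAbs(np.hstack([cv2.resize(cv2.imread('pics/scene1.png')[0:270,80:350],(400,400),interpolation=cv2.INTER_CUBIC),cv2.copyMakeBorder(b,0,100,0,0,cv2.BORDER_CONSTANT)]),alpha=1.6))
E
```

```text
time_s: 1.65
ee_pos: [0.421, 0.0894, 0.2415]
eef_rot: [3.141, 0.0, 1.684]
force: [1.3, -1.4, 0.6]
grip_width: 0.0936
grip_force: 0.0
[0.4208658  0.08893215 0.24094896] [-3.14039579e+00 -2.26420970e-05  1.68749468e+00] [ 1.23037388e-01 -1.31255838e-04  1.78216042e+00  3.09077563e-05
  1.36076018e+00  6.33256128e-03] 1.8
```

View pics/c1.png

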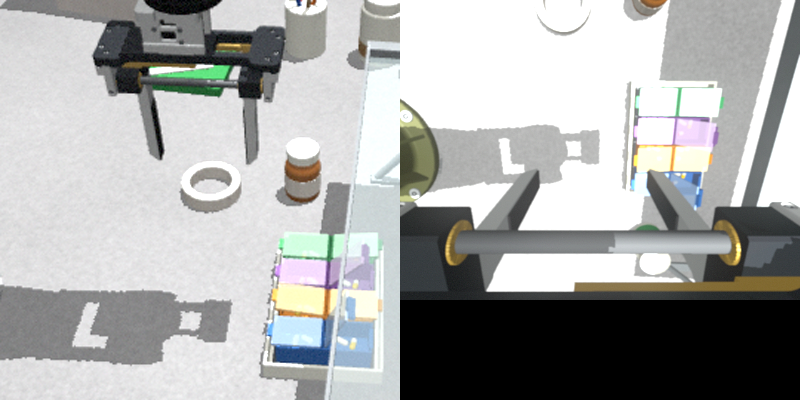

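c1 shows the body as a flat wide bar with a narrower block above it. The bar should fit under the board with the front finger reaching the back lids. I'll overlay height marks to measure the bar, and zoom in on the lids.

```bash
python3 - <<'E'
from h import *
s=np.load('pics/scene1.npz');w=np.load('pics/wrist1.npz')
k=4;x0,y0=140,0
im=cv2.resize(cv2.imread('pics/scene1.png')[y0:y0+75,x0:x0+135],None,fx=k,fy=k,interpolation=cv2.INTER_CUBIC)
im=cv2.convertScaleAbs(im,alpha=1.7)
import math
c=np.array([.4209,.0889]);ca,sa=math.cos(.117),math.sin(.117)
def W(fx,fy,h):  # fx forward along finger line, fy left
    return (c[0]+fx*ca-fy*sa,c[1]+fx*sa+fy*ca,.241+h)
def px(p): q=proj(s,p);return (int((q[0]-x0)*k),int((q[1]-y0)*k))
for h,col in((.097,(0,0,255)),(.12,(0,255,0)),(.14,(255,0,0)),(.16,(0,255,255)),(.18,(255,0,255))):
    cv2.line(im,px(W(-.0885,-.0375,h)),px(W(.0885,-.0375,h)),col,1);cv2.line(im,px(W(.0885,-.0375,h)),px(W(.0885,.0375,h)),col,1)
    print(h,px(W(.0885,-.0375,h)),px(W(.0885,.0375,h)),px(W(.0375,-.0375,h)))
wi=cv2.convertScaleAbs(cv2.resize(cv2.imread('pics/wrist1.png')[105:295,310:460],(237,300)),alpha=1.2)
print([proj(w,(.563+a,.087+b,.03)).round() for a,b in((-.08,-.1),(.08,-.1),(-.08,.1),(.08,.1))])
sc=cv2.convertScaleAbs(cv2.resize(cv2.imread('pics/scene1.png')[150:255,255:345],(257,300),interpolation=cv2.INTER_CUBIC),alpha=1.5)
tp=cv2.convertScaleAbs(cv2.resize(cv2.imread('pics/top1.png')[140:225,210:310],(300,255),interpolation=cv2.INTER_CUBIC),alpha=1.5)
row=np.hstack([wi,sc,cv2.copyMakeBorder(tp,0,45,0,0,cv2.BORDER_CONSTANT)])
row=row[:, :800];im=cv2.copyMakeBorder(im,0,0,0,row.shape[1]-im.shape[1],cv2.BORDER_CONSTANT)
cv2.imwrite('pics/c2.png',np.vstack([im,row])); print(im.shape,row.shape)
E
```

```text
0.097 (511, 287) (528, 170) (369, 281)
0.12 (509, 231) (527, 115) (364, 226)
0.14 (508, 181) (526, 65) (359, 175)
0.16 (506, 127) (525, 13) (355, 122)
0.18 (505, 72) (524, -40) (349, 66)
[array([305., 262.]), array([418., 274.]), array([329., 112.]), array([458., 128.])]
(300, 794, 3) (300, 794, 3)
```

View pics/c2.png

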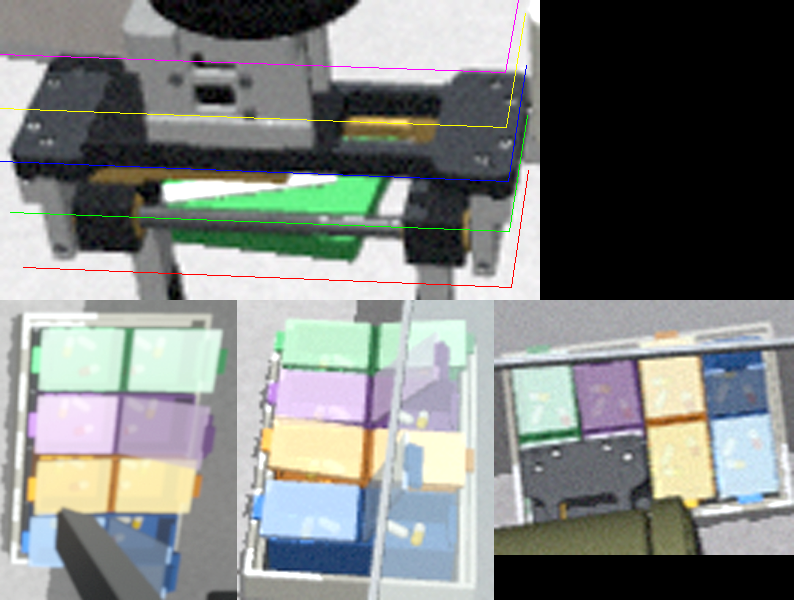

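The bar's top is about 0.14–0.15 m above the TCP and it is narrower above that. The coloured tabs at the lid tips are visible in several views: in scene0, blue back at about (317,207) and purple back at about (327,170). Triangulating the tabs gives the lid angles.

```bash
python3 - <<'E'
from h import *
from math import *
s=np.load('pics/scene0.npz');t=np.load('pics/top0.npz');w=np.load('pics/wrist1.npz')
g=lambda x,y:(250+x/4-.0,145+y/4);f=lambda x,y:(210+(x-400)/4,140+y/4);v=lambda x,y:(310+x/1.58,105+(y-300)/1.579)
Z={'green':73.5,'purple':24.5,'orange':-24.5,'blue':-73.5}
C=np.array([.563,.087]);a=.107;R=np.array([[cos(a),-sin(a)],[sin(a),cos(a)]])
def tri(*obs):
    A=[];b=[]
    for c,uv in obs:
        P=np.array(c['intrinsics'])@np.array(c['camera_from_world'])[:3]
        for i in(0,1): r=uv[i]*P[2]-P[i];r=r/np.linalg.norm(r[:3]);A.append(r[:3]);b.append(-r[3])
    return np.linalg.lstsq(np.array(A),np.array(b),rcond=None)[0]
tabs={'green_front':[(s,g(80,75)),(t,f(485,296)),(w,v(38,360))],'purple_front':[(s,g(70,150)),(t,f(571,287)),(w,v(33,425))],
'orange_front':[(s,g(68,198)),(t,f(655,266)),(w,v(29,490))],'blue_front':[(s,g(48,312)),(t,f(741,266))],
'green_back':[(s,g(347,80)),(t,f(459,66)),(w,v(222,358))],'purple_back':[(s,g(308,100)),(w,v(209,440))],
'orange_back':[(s,g(345,243)),(t,f(630,45)),(w,v(196,483))],'blue_back':[(s,g(268,250)),(w,v(172,570))]}
for n,o in tabs.items():
    p=tri(*o);l=R.T@(p[:2]-C)*1e3;sg=1 if 'back' in n else -1
    X=l[0]*sg-3;z=(p[2]-.018)*1e3-34
    print(n,'tray xy',l.round(1),'dy',(l[1]-Z[n.split('_')[0]]).round(1),'z',(p[2]*1e3).round(1),'r %.1f q %.2f'%(hypot(X,z),atan2(z,X)),'err',[ (proj(c,p)-np.array(u)).round(1).tolist() for c,u in o])
E
```

```text
green_front tray xy [-65.3  73.5] dy -0.0 z 54.9 r 62.3 q 0.05 err [[-1.0, 0.2], [-0.2, -0.7], [0.2, -0.1]]
purple_front tray xy [-65.6  24.3] dy -0.2 z 53.3 r 62.7 q 0.02 err [[-1.1, 0.2], [-0.2, -0.8], [0.1, -0.1]]
orange_front tray xy [-63.8 -23.3] dy 1.2 z 70.4 r 63.5 q 0.29 err [[-2.3, 1.0], [-0.9, 0.6], [4.5, 0.5]]
blue_front tray xy [-65.4 -73.3] dy 0.2 z 51.7 r 62.4 q -0.00 err [[-0.8, 0.1], [-0.2, -0.6]]
green_back tray xy [67.3 75.1] dy 1.6 z 59.8 r 64.8 q 0.12 err [[-0.7, 0.3], [-0.8, -0.6], [-0.1, 1.0]]
purple_back tray xy [47.1 24. ] dy -0.5 z 97.3 r 63.2 q 0.80 err [[-0.5, 0.3], [1.1, -0.3]]
orange_back tray xy [ 68.3 -23.3] dy 1.2 z 51.7 r 65.3 q -0.00 err [[-0.6, 0.6], [-0.8, -0.1], [0.6, 0.9]]
blue_back tray xy [ 32.  -71.5] dy 2.0 z 102.9 r 58.6 q 1.05 err [[-0.3, 0.1], [0.6, -0.1]]
```

Triangulation agrees with the tray pose to within 2 mm. Estimated lid angles:

| Lid | Angle (rad) |
|---|---|
| blue_back | ≈1.05 |
| purple_back | ≈0.8 |
| orange_front | ≈0.3 or more |
| green_back | ≈0.12 |

I'll press all eight anyway. First I'll refine the orange lid angle, the block width and the row targets.

```bash
python3 - <<'E'
from h import *
from math import *
np.set_printoptions(precision=4,suppress=True)
s0=np.load('pics/scene0.npz');t=np.load('pics/top0.npz');s=np.load('pics/scene1.npz');w=np.load('pics/wrist1.npz')
c=np.array([.4209,.0889]);ca,sa=cos(.117),sin(.117)
for n,u in {'bar nr':(518,165),'bar fr':(527,80),'bar nl':(14,165),'blk nr':(312,142),'blk r mid':(328,85),'blk nl':(127,115),'flange r':(360,5)}.items():
    for h in(.14,.15):
        p=ray(s,(140+u[0]/4,u[1]/4),.241+h)[:2]-c;print(n,h,'fx %.4f fy %.4f'%(p@[ca,sa],p@[-sa,ca]))
# top1: bar corners seen from above (crop 210..310 x3): front right/left of bar
T1=np.load('pics/top1.npz')
for n,u in {'fl':(525,448),'fr':(645,435)}.items():
    for h in(.14,.15):
        p=ray(T1,(210+(u[0]-494)/3,140+(u[1]-300)/3),.241+h)[:2]-c;print('top',n,h,'fx %.4f fy %.4f'%(p@[ca,sa],p@[-sa,ca]))
# rack front edge in top0: strongest vertical gradient columns
g=cv2.cvtColor(t['color'],cv2.COLOR_RGB2GRAY).astype(float)
for col in(165,180,195,325,340,395):
    print(col,g[145:175,col].astype(int).tolist())
def tri(*obs):
    A=[];b=[]
    for k,uv in obs:
        P=np.array(k['intrinsics'])@np.array(k['camera_from_world'])[:3]
        for i in(0,1): r=uv[i]*P[2]-P[i];r=r/np.linalg.norm(r[:3]);A.append(r[:3]);b.append(-r[3])
    return np.linalg.lstsq(np.array(A),np.array(b),rcond=None)[0]
print('orange tab s+t',tri((s0,(267,194.5)),(t,(273.75,206.5))))
C=np.array([.563,.087]);a=.107;R=np.array([[cos(a),-sin(a)],[sin(a),cos(a)]])
for n,z in {'green':73.5,'purple':24.5,'orange':-24.5,'blue':-73.5}.items():
    f=C+R@[-.053-.053,z/1e3];e=lambda y:.584+(.06-y)*.048
    m=C+R@[0,z/1e3];print(n,'TCP front',f,'spine',m,'edge ahead of spine mm',1e3*(e(m[1])-m[0]))
E
```

```text
bar nr 0.14 fx 0.0910 fy -0.0275
bar nr 0.15 fx 0.0925 fy -0.0434
bar fr 0.14 fx 0.0896 fy 0.0276
bar fr 0.15 fx 0.0912 fy 0.0103
bar nl 0.14 fx -0.0823 fy -0.0392
bar nl 0.15 fx -0.0762 fy -0.0548
blk nr 0.14 fx 0.0180 fy -0.0180
blk nr 0.15 fx 0.0215 fy -0.0342
blk r mid 0.14 fx 0.0182 fy 0.0194
blk r mid 0.15 fx 0.0216 fy 0.0023
blk nl 0.14 fx -0.0501 fy -0.0053
blk nl 0.15 fx -0.0449 fy -0.0217
flange r 0.14 fx 0.0220 fy 0.0767
flange r 0.15 fx 0.0253 fy 0.0580
top fl 0.14 fx 0.0886 fy 0.0301
top fl 0.15 fx 0.0872 fy 0.0288
top fr 0.14 fx 0.0873 fy -0.0346
top fr 0.15 fx 0.0860 fy -0.0350
165 [107, 99, 103, 103, 106, 99, 102, 102, 103, 99, 101, 101, 102, 103, 101, 107, 103, 111, 132, 115, 49, 43, 64, 67, 62, 63, 61, 63, 67, 66]
180 [108, 103, 102, 103, 102, 103, 103, 103, 101, 105, 99, 104, 100, 105, 103, 103, 113, 136, 116, 49, 49, 63, 70, 64, 68, 69, 65, 61, 66, 65]
195 [103, 102, 100, 103, 103, 99, 104, 105, 95, 100, 102, 103, 107, 103, 101, 120, 135, 108, 49, 45, 71, 63, 65, 65, 64, 61, 65, 66, 60, 68]
325 [100, 99, 102, 103, 102, 103, 121, 128, 68, 38, 61, 66, 66, 66, 61, 69, 67, 66, 62, 68, 62, 68, 66, 62, 65, 65, 66, 63, 63, 68]
340 [101, 107, 101, 101, 106, 128, 128, 65, 38, 65, 64, 69, 67, 66, 66, 62, 64, 64, 68, 63, 66, 63, 63, 69, 64, 73, 64, 67, 69, 69]
395 [101, 116, 120, 66, 34, 63, 67, 64, 64, 66, 65, 73, 67, 65, 67, 63, 65, 61, 66, 64, 66, 62, 64, 60, 65, 59, 63, 65, 69, 67]
orange tab s+t [0.5049 0.0555 0.0751]
green TCP front [0.4498 0.1488] spine [0.5552 0.1601] edge ahead of spine mm 24.045678586188778
purple TCP front [0.455 0.1  ] spine [0.5604 0.1114] edge ahead of spine mm 21.151226195396223
orange TCP front [0.4602 0.0513] spine [0.5656 0.0626] edge ahead of spine mm 18.256773804603775
blue TCP front [0.4655 0.0026] spine [0.5708 0.0139] edge ahead of spine mm 15.36232141381133
```

Bar top is about 0.142 above the TCP, and the upper block's front is about 22 mm ahead of it. The plan per pod is to press the front lid, slide forward at z≈0.061 so the lead finger wedges and holds the back lid, then press down. Green goes first.

```bash
python3 -m pendant '[[[0.6,1.2,-2.8],-0.04],[[0.6,1.2,-2.8],0],[[0.6,1.2,-2.8],0],[[0.6,1.2,-2.8],0],[[0.5,1.2,-2.8],0],[[0,0,-2],0],[[0,0,-2],0],[[0,0,0],0]]' 1; python3 -m pendant '[[[0,0,-0.3],0],[[0,0,-0.3],0],[[0,0,-0.3],0],[[0,0,-0.2],0],[[0,0,0],0]]'
```

```text
time_s: 2.47
ee_pos: [0.4477, 0.1457, 0.0583]
eef_rot: [-3.136, 0.001, 1.643]
force: [-0.0, -0.6, 0.3]
grip_width: 0.0938
grip_force: 0.0
time_s: 2.88
ee_pos: [0.4503, 0.1472, 0.051]
eef_rot: [3.14, -0.0, 1.644]
force: [1.4, -2.0, 2.2]
grip_width: 0.0942
grip_force: 1.3
```

```bash
python3 -m pendant '[[[0,0,-0.2],0],[[0,0,-0.2],0],[[0,0,-0.1],0],[[0,0,0],0]]'; python3 -m pendant '[[[0,0,-0.1],0],[[0,0,-0.1],0],[[0,0,-0.1],0],[[0,0,0],0]]';python3 -m pendant '[[[0,0,-0.1],0],[[0,0,0],0]]'
```

```text
time_s: 3.22
ee_pos: [0.4503, 0.1473, 0.0457]
eef_rot: [3.14, 0.0, 1.644]
force: [1.0, -2.6, 6.9]
grip_width: 0.0938
grip_force: 3.1
time_s: 3.55
ee_pos: [0.4503, 0.1473, 0.0428]
eef_rot: [3.14, -0.0, 1.644]
force: [0.0, -2.8, 7.9]
grip_width: 0.0937
grip_force: 4.0
time_s: 3.72
ee_pos: [0.4503, 0.1473, 0.0418]
eef_rot: [3.14, -0.0, 1.644]
force: [-0.2, -2.6, 8.1]
grip_width: 0.0939
grip_force: 4.3
```

```bash
python3 -m pendant '[[[0,0,1],0],[[0,0,0.9],0],[[1,0.13,0],0],[[1,0.13,0],0],[[1,0.13,0],0],[[0.5,0.06,0],0],[[0.5,0.06,0],0],[[0.5,0.06,0],0],[[0,0,0],0]]';python3 -m pendant '[[[0.5,0.06,0],0],[[0.5,0.06,0],0],[[0.5,0.06,0],0],[[0.5,0.06,0],0],[[0,0,0],0]]';python3 -m pendant '[[[0.5,0.06,0],0],[[0.5,0.06,0],0],[[0.5,0.06,0],0],[[0.5,0.06,0],0],[[0,0,0],0]]'
```

```text
time_s: 4.47
ee_pos: [0.4952, 0.153, 0.0605]
eef_rot: [3.142, -0.0, 1.644]
force: [-0.0, 0.0, -0.3]
grip_width: 0.0937
grip_force: 0.0
time_s: 4.88
ee_pos: [0.5156, 0.1555, 0.0605]
eef_rot: [3.141, -0.0, 1.644]
force: [-0.8, -0.4, -0.2]
grip_width: 0.0944
grip_force: 0.0
time_s: 5.3
ee_pos: [0.5356, 0.1578, 0.0604]
eef_rot: [3.141, -0.0, 1.644]
force: [-0.3, 0.1, -0.1]
grip_width: 0.0941
grip_force: 0.0
```

Nothing touched. Pressing the green back lid.

```bash
python3 -m pendant '[[[0,0,-0.3],0],[[0,0,-0.2],0],[[0,0,-0.2],0],[[0,0,0],0]]';python3 -m pendant '[[[0,0,-0.2],0],[[0,0,-0.2],0],[[0,0,0],0]]';python3 -m pendant '[[[0,0,-0.2],0],[[0,0,-0.1],0],[[0,0,0],0]]';python3 -m pendant '[[[0,0,-0.1],0],[[0,0,-0.1],0],[[0,0,0],0]]' ;python3 -m pendant '[[[0,0,-0.1],0],[[0,0,-0.1],0],[[0,0,0],0]]'
```

```text
time_s: 5.63
ee_pos: [0.5348, 0.1578, 0.0533]
eef_rot: [3.141, -0.0, 1.644]
force: [0.4, 0.3, 2.7]
grip_width: 0.0939
grip_force: 1.6
time_s: 5.88
ee_pos: [0.535, 0.1578, 0.0495]
eef_rot: [3.141, -0.0, 1.644]
force: [-0.4, -0.7, 6.4]
grip_width: 0.0941
grip_force: 2.9
time_s: 6.13
ee_pos: [0.535, 0.1578, 0.0467]
eef_rot: [3.141, -0.0, 1.644]
force: [-1.0, -0.5, 6.9]
grip_width: 0.0941
grip_force: 3.8
time_s: 6.38
ee_pos: [0.5351, 0.1578, 0.0449]
eef_rot: [3.141, -0.0, 1.644]
force: [-1.8, 0.0, 8.3]
grip_width: 0.0938
grip_force: 4.5
time_s: 6.63
ee_pos: [0.5354, 0.1579, 0.0434]
eef_rot: [3.14, -0.0, 1.644]
force: [0.1, 0.6, 8.0]
grip_width: 0.0938
grip_force: 3.3
```

```bash
python3 -m pendant '[[[0,0,-0.1],0],[[0,0,0],0]]';python3 -m pendant '[[[0,0,-0.1],0],[[0,0,0],0]]';python3 -m pendant '[[[0,0,-0.1],0],[[0,0,0],0]]'
```

```text
time_s: 6.8
ee_pos: [0.5354, 0.1579, 0.0421]
eef_rot: [3.14, -0.0, 1.644]
force: [0.6, -0.6, 8.6]
grip_width: 0.0941
grip_force: 4.4
time_s: 6.97
ee_pos: [0.5355, 0.1579, 0.0416]
eef_rot: [3.139, -0.0, 1.644]
force: [-2.6, -0.8, 14.5]
grip_width: 0.0936
grip_force: 7.1
time_s: 7.13
ee_pos: [0.5357, 0.158, 0.0413]
eef_rot: [3.139, -0.0, 1.644]
force: [-6.2, -2.0, 22.0]
grip_width: 0.0936
grip_force: 10.6
```

Bottomed at z=0.0418 with 22 N, which matches a flush lid on sunk foam (54 − 12 mm), so green back is shut. Next is purple.

```bash
python3 -m pendant '[[[0,0,1.2],0],[[0,0,1],0],[[-1,-0.12,0],0],[[-1,-0.12,0],0],[[-2,-0.25,0],0],[[-2,-0.25,0],0],[[-2,-0.25,0],0],[[0,-1.6,0],0],[[0,-1.6,0],0],[[0,-1.6,0],0],[[0,0,0],0]]'; python3 -m pendant '[[[0,0,-0.5],0],[[0,0,-0.3],0],[[0,0,-0.3],0],[[0,0,-0.3],0],[[0,0,0],0]]';python3 -m pendant '[[[0,0,-0.2],0],[[0,0,-0.2],0],[[0,0,-0.1],0],[[0,0,0],0]]'
```

```text
time_s: 8.05
ee_pos: [0.4543, 0.0982, 0.0614]
eef_rot: [-3.141, 0.0, 1.642]
force: [-0.6, 1.1, 0.3]
grip_width: 0.0941
grip_force: 0.0
time_s: 8.47
ee_pos: [0.4547, 0.1002, 0.047]
eef_rot: [-3.141, 0.0, 1.644]
force: [-2.1, -0.4, 4.4]
grip_width: 0.0938
grip_force: 2.6
time_s: 8.8
ee_pos: [0.4547, 0.1002, 0.0426]
eef_rot: [-3.141, -0.0, 1.644]
force: [-3.8, -0.7, 7.2]
grip_width: 0.094
grip_force: 4.1
```

```bash
python3 -m pendant '[[[0,0,1],0],[[0,0,1],0],[[1,0.1,0],0],[[1,0.1,0],0],[[1,0.1,0],0],[[1,0.1,0],0],[[0.5,0.05,0],0],[[0,0,0],0]]';python3 -m pendant '[[[0.4,0.04,0],0],[[0.4,0.04,0],0],[[0.2,0.03,0],0],[[0,0,0],0]]';python3 -m pendant '[[[0.4,0.04,0],0],[[0.4,0.04,0],0],[[0.2,0.03,0],0],[[0,0,0],0]]'
```

```text
time_s: 9.47
ee_pos: [0.5003, 0.1045, 0.0629]
eef_rot: [3.141, -0.0, 1.644]
force: [-0.4, 0.0, -1.1]
grip_width: 0.0938
grip_force: 0.0
time_s: 9.8
ee_pos: [0.51, 0.1055, 0.0625]
eef_rot: [3.142, -0.0, 1.644]
force: [0.1, -0.1, 0.2]
grip_width: 0.094
grip_force: 0.0
time_s: 10.13
ee_pos: [0.5202, 0.1066, 0.0624]
eef_rot: [3.141, -0.0, 1.644]
force: [-0.8, -1.2, 0.2]
grip_width: 0.0941
grip_force: 0.0
```

```bash
python3 -m pendant '[[[0.4,0.04,0],0],[[0.4,0.04,0],0],[[0.4,0.03,0],0],[[0.4,0.03,0],0],[[0.4,0.03,0],0],[[0,0,0],0]]';python3 -m pendant '[[[0,0,-0.2],0],[[0,0,-0.2],0],[[0,0,-0.2],0],[[0,0,0],0]]';python3 -m pendant '[[[0,0,-0.2],0],[[0,0,-0.2],0],[[0,0,-0.2],0],[[0,0,0],0]]';python3 -m pendant '[[[0,0,-0.2],0],[[0,0,-0.1],0],[[0,0,0],0]]'
```

```text
time_s: 10.63
ee_pos: [0.5405, 0.1083, 0.0625]
eef_rot: [3.141, -0.0, 1.644]
force: [-1.1, 0.7, 0.6]
grip_width: 0.0942
grip_force: 0.0
time_s: 10.97
ee_pos: [0.5396, 0.1082, 0.0561]
eef_rot: [-3.141, -0.0, 1.644]
force: [0.6, 0.6, 1.4]
grip_width: 0.0939
grip_force: 0.7
time_s: 11.3
ee_pos: [0.5398, 0.1083, 0.0504]
eef_rot: [3.141, 0.0, 1.644]
force: [-0.9, 0.1, 5.8]
grip_width: 0.0942
grip_force: 2.7
time_s: 11.55
ee_pos: [0.5399, 0.1083, 0.0477]
eef_rot: [3.141, -0.0, 1.644]
force: [-2.9, -0.6, 7.4]
grip_width: 0.0942
grip_force: 3.6
```

```bash
python3 -m pendant '[[[0,0,-0.1],0],[[0,0,-0.1],0],[[0,0,0],0]]';python3 -m pendant '[[[0,0,-0.1],0],[[0,0,-0.1],0],[[0,0,0],0]]';python3 -m pendant '[[[0,0,-0.1],0],[[0,0,0],0]]';python3 -m pendant '[[[0,0,-0.1],0],[[0,0,0],0]]'
```

```text
time_s: 11.8
ee_pos: [0.54, 0.1083, 0.0458]
eef_rot: [3.141, -0.0, 1.644]
force: [-3.0, -1.0, 8.0]
grip_width: 0.0939
grip_force: 4.2
time_s: 12.05
ee_pos: [0.5401, 0.1083, 0.0443]
eef_rot: [3.14, -0.0, 1.644]
force: [-4.8, -0.5, 13.3]
grip_width: 0.0939
grip_force: 6.0
time_s: 12.22
ee_pos: [0.5403, 0.1083, 0.0434]
eef_rot: [3.14, -0.0, 1.644]
force: [-0.9, 0.3, 7.2]
grip_width: 0.0942
grip_force: 3.4
time_s: 12.38
ee_pos: [0.5404, 0.1084, 0.0421]
eef_rot: [3.14, -0.0, 1.644]
force: [-1.5, -0.3, 8.4]
grip_width: 0.0941
grip_force: 4.4
```

The force fell from 13.3 to 7.2 N, so purple back snapped shut. Next is orange, approached from higher because its front lid is up.

```bash
python3 -m pendant '[[[0,0,1],0],[[0,0,1],0],[[-1,-0.12,0],0],[[-1,-0.12,0],0],[[-2,-0.25,0],0],[[-2,-0.25,0],0],[[-2,-0.2,1],0],[[0,-1.6,2],0],[[0,-1.6,1],0],[[0,-1.6,0],0],[[0,0,0],0]]'; python3 -m pendant '[[[0,0,-1],0],[[0,0,-1],0],[[0,0,-1],0],[[0,0,-1],0],[[0,0,-0.5],0],[[0,0,0],0]]';python3 -m pendant '[[[0,0,-0.2],0],[[0,0,-0.2],0],[[0,0,-0.2],0],[[0,0,0],0]]'
```

```text
time_s: 13.3
ee_pos: [0.4599, 0.0492, 0.1026]
eef_rot: [3.14, 0.0, 1.642]
force: [-0.6, 0.5, -0.6]
grip_width: 0.0939
grip_force: 0.0
time_s: 13.8
ee_pos: [0.4591, 0.0513, 0.055]
eef_rot: [-3.139, -0.0, 1.644]
force: [-2.0, 0.4, 3.1]
grip_width: 0.0937
grip_force: 1.9
time_s: 14.13
ee_pos: [0.4598, 0.051, 0.0506]
eef_rot: [3.141, -0.0, 1.644]
force: [-3.7, 0.6, 7.0]
grip_width: 0.0941
grip_force: 3.2
```

```bash
python3 -m pendant '[[[0,0,-0.2],0],[[0,0,-0.1],0],[[0,0,0],0]]';python3 -m pendant '[[[0,0,-0.1],0],[[0,0,-0.1],0],[[0,0,0],0]]';python3 -m pendant '[[[0,0,-0.1],0],[[0,0,-0.1],0],[[0,0,0],0]]';python3 -m pendant '[[[0,0,-0.1],0],[[0,0,-0.1],0],[[0,0,0],0]]'
```

```text
time_s: 14.38
ee_pos: [0.4599, 0.051, 0.0478]
eef_rot: [3.141, -0.0, 1.644]
force: [-4.9, 0.6, 8.2]
grip_width: 0.0941
grip_force: 3.8
time_s: 14.63
ee_pos: [0.46, 0.0509, 0.0459]
eef_rot: [3.141, 0.0, 1.644]
force: [-3.6, -0.0, 6.3]
grip_width: 0.094
grip_force: 3.0
time_s: 14.88
ee_pos: [0.46, 0.0509, 0.0439]
eef_rot: [3.141, 0.0, 1.644]
force: [-3.9, -0.1, 7.2]
grip_width: 0.0937
grip_force: 3.7
time_s: 15.13
ee_pos: [0.46, 0.0509, 0.042]
eef_rot: [3.141, 0.0, 1.644]
force: [-4.4, 1.3, 8.5]
grip_width: 0.0939
grip_force: 4.3
```

Orange front snapped. Now orange back.

```bash
python3 -m pendant '[[[0,0,1],0],[[0,0,1],0],[[1,0.1,0],0],[[1,0.1,0],0],[[1,0.1,0],0],[[1,0.1,0],0],[[1,0.12,0],0],[[1,0.12,0],0],[[1,0.12,0],0],[[1,0.12,0],0],[[0.5,0.06,0],0],[[0,0,0],0]]';python3 -m pendant '[[[0,0,-0.3],0],[[0,0,-0.3],0],[[0,0,-0.3],0],[[0,0,-0.3],0],[[0,0,0],0]]';python3 -m pendant '[[[0,0,-0.2],0],[[0,0,-0.2],0],[[0,0,-0.2],0],[[0,0,0],0]]'
```

```text
time_s: 16.13
ee_pos: [0.5454, 0.0603, 0.062]
eef_rot: [3.141, 0.0, 1.644]
force: [-0.3, -0.2, -0.1]
grip_width: 0.0942
grip_force: 0.0
time_s: 16.55
ee_pos: [0.5444, 0.0602, 0.049]
eef_rot: [-3.141, -0.0, 1.644]
force: [-2.3, 0.6, 4.7]
grip_width: 0.094
grip_force: 2.0
time_s: 16.88
ee_pos: [0.5447, 0.0603, 0.0435]
eef_rot: [3.142, 0.0, 1.644]
force: [-4.0, -0.7, 7.7]
grip_width: 0.0938
grip_force: 3.9
```

```bash
python3 -m pendant '[[[0,0,-0.1],0],[[0,0,0],0]]';python3 -m pendant '[[[0,0,-0.1],0],[[0,0,0],0]]';python3 -m pendant '[[[0,0,1],0],[[0,0,1.1],0],[[-1,-0.12,0],0],[[-1,-0.12,0],0],[[-2,-0.25,0],0],[[-2,-0.25,0],0],[[-2,-0.2,0],0],[[0,-1.6,0],0],[[0,-1.6,0],0],[[0,-1.6,0],0],[[0,0,0],0]]'; python3 -m pendant '[[[0,0,-0.5],0],[[0,0,-0.4],0],[[0,0,-0.3],0],[[0,0,0],0]]';python3 -m pendant '[[[0,0,-0.2],0],[[0,0,-0.2],0],[[0,0,-0.2],0],[[0,0,0],0]]'
```

```text
time_s: 17.05
ee_pos: [0.5447, 0.0602, 0.0428]
eef_rot: [3.141, 0.0, 1.644]
force: [-3.5, -0.6, 8.3]
grip_width: 0.0942
grip_force: 4.2
time_s: 17.22
ee_pos: [0.5448, 0.0603, 0.0419]
eef_rot: [3.141, 0.0, 1.644]
force: [-5.2, -0.9, 8.8]
grip_width: 0.0934
grip_force: 4.8
time_s: 18.13
ee_pos: [0.4648, 0.0011, 0.063]
eef_rot: [3.141, 0.0, 1.642]
force: [0.1, 0.3, 0.1]
grip_width: 0.094
grip_force: 0.0
time_s: 18.47
ee_pos: [0.4648, 0.0033, 0.05]
eef_rot: [-3.142, 0.0, 1.644]
force: [0.7, -1.2, 3.4]
grip_width: 0.094
grip_force: 1.6
time_s: 18.8
ee_pos: [0.4649, 0.0031, 0.0444]
eef_rot: [3.141, -0.0, 1.644]
force: [-1.5, 0.3, 7.7]
grip_width: 0.094
grip_force: 3.5
```

```bash
python3 -m pendant '[[[0,0,-0.1],0],[[0,0,-0.1],0],[[0,0,0],0]]';python3 -m pendant '[[[0,0,1],0],[[0,0,1],0],[[1,0.1,0],0],[[1,0.1,0],0],[[1,0.1,0],0],[[1,0.1,0],0],[[0.5,0.05,0],0],[[0,0,0],0]]';python3 -m pendant '[[[0.4,0.04,0],0],[[0.4,0.04,0],0],[[0.2,0.02,0],0],[[0,0,0],0]]';python3 -m pendant '[[[0.4,0.04,0],0],[[0.4,0.04,0],0],[[0.2,0.02,0],0],[[0,0,0],0]]'
```

```text
time_s: 19.05
ee_pos: [0.4649, 0.0031, 0.0426]
eef_rot: [3.141, -0.0, 1.644]
force: [-2.9, -0.7, 8.2]
grip_width: 0.0939
grip_force: 4.1
time_s: 19.72
ee_pos: [0.5102, 0.0075, 0.0628]
eef_rot: [3.142, 0.0, 1.644]
force: [-0.7, 0.3, -0.0]
grip_width: 0.0937
grip_force: 0.0
time_s: 20.05
ee_pos: [0.52, 0.0084, 0.0625]
eef_rot: [3.141, -0.0, 1.644]
force: [-0.5, -0.3, -0.4]
grip_width: 0.094
grip_force: 0.0
time_s: 20.38
ee_pos: [0.5302, 0.0094, 0.0624]
eef_rot: [3.141, 0.0, 1.644]
force: [0.2, -1.0, -0.3]
grip_width: 0.0935
grip_force: 0.0
```

```bash
python3 -m pendant '[[[0.4,0.04,0],0],[[0.4,0.04,0],0],[[0.4,0.04,0],0],[[0.4,0.04,0],0],[[0.3,0.03,0],0],[[0,0,0],0]]';python3 -m pendant '[[[0,0,-0.2],0],[[0,0,-0.2],0],[[0,0,-0.2],0],[[0,0,0],0]]';python3 -m pendant '[[[0,0,-0.2],0],[[0,0,-0.2],0],[[0,0,-0.2],0],[[0,0,0],0]]';python3 -m pendant '[[[0,0,-0.2],0],[[0,0,-0.1],0],[[0,0,0],0]]'
```

```text
time_s: 20.88
ee_pos: [0.5493, 0.0114, 0.0624]
eef_rot: [3.141, -0.0, 1.644]
force: [-0.7, 0.1, 0.4]
grip_width: 0.0939
grip_force: 0.0
time_s: 21.22
ee_pos: [0.5486, 0.0113, 0.0561]
eef_rot: [-3.141, -0.0, 1.644]
force: [-0.4, -0.1, 1.4]
grip_width: 0.0942
grip_force: 0.6
time_s: 21.55
ee_pos: [0.5488, 0.0112, 0.0503]
eef_rot: [3.141, 0.0, 1.644]
force: [-2.2, -0.1, 5.3]
grip_width: 0.0937
grip_force: 2.6
time_s: 21.8
ee_pos: [0.5489, 0.0113, 0.0476]
eef_rot: [3.141, 0.0, 1.644]
force: [-2.5, 0.5, 7.3]
grip_width: 0.094
grip_force: 3.6
```

```bash
python3 -m pendant '[[[0,0,-0.1],0],[[0,0,-0.1],0],[[0,0,0],0]]';python3 -m pendant '[[[0,0,-0.1],0],[[0,0,-0.1],0],[[0,0,0],0]]';python3 -m pendant '[[[0,0,-0.1],0],[[0,0,0],0]]';python3 -m pendant '[[[0,0,-0.1],0],[[0,0,0],0]]'
```

```text
time_s: 22.05
ee_pos: [0.5489, 0.0113, 0.0458]
eef_rot: [3.141, 0.0, 1.644]
force: [-2.9, -0.2, 7.9]
grip_width: 0.0942
grip_force: 4.2
time_s: 22.3
ee_pos: [0.5491, 0.0113, 0.0442]
eef_rot: [3.141, 0.0, 1.644]
force: [-4.4, 1.0, 11.4]
grip_width: 0.0939
grip_force: 5.8
time_s: 22.47
ee_pos: [0.5493, 0.0113, 0.0436]
eef_rot: [3.14, 0.0, 1.644]
force: [-6.1, -0.8, 15.4]
grip_width: 0.0939
grip_force: 7.7
time_s: 22.63
ee_pos: [0.5494, 0.0113, 0.0423]
eef_rot: [3.14, 0.0, 1.644]
force: [-1.9, -0.4, 9.3]
grip_width: 0.0938
grip_force: 4.4
```

Blue back snapped as well, with the force dropping from 15.4 to 9.3 N. I'll withdraw clear and take a final look.

```bash
python3 -m pendant '[[[0,0,1],0],[[0,0,1],0],[[-1,-0.12,0],0],[[-2,-0.25,0],0],[[-2,-0.25,0],0],[[-2,-0.2,0],0],[[-3,0,0],0],[[-3,0,2],0],[[-2,0,4],0],[[0,-2,4],0],[[0,-3,2],0],[[0,-3,0],0],[[0,-3,0],0],[[0,0,0],0],[[0,0,0],0],[[0,0,0],0]]'
python3 - <<'E'
from h import *
snap('scene','scene2.png');snap('top','top2.png')
z=lambda f,y0,y1,x0,x1,k:cv2.resize(cv2.imread('pics/'+f)[y0:y1,x0:x1],None,fx=k,fy=k,interpolation=cv2.INTER_CUBIC)
a=z('scene2.png',145,265,250,350,4);b=z('top2.png',140,240,210,310,4)
b=cv2.copyMakeBorder(b,0,80,0,0,cv2.BORDER_CONSTANT);cv2.imwrite('pics/fin.png',cv2.convertScaleAbs(np.hstack([a,b]),alpha=1.5))
for n in('scene','top'):
    d=cv2.absdiff(cv2.imread(f'pics/{n}0.png'),cv2.imread(f'pics/{n}2.png')).max(2)
    if n=='top': print('bottle,tape,jar diff',[(d[y-22:y+22,x-22:x+22]>45).sum() for x,y in((158,215),(173,275),(356,180))])
E
```

```text
time_s: 23.97
ee_pos: [0.3999, -0.1051, 0.1761]
eef_rot: [-3.141, -0.0, 1.643]
force: [0.2, -0.3, 0.1]
grip_width: 0.0939
grip_force: 0.0
bottle,tape,jar diff [np.int64(0), np.int64(0), np.int64(1)]
```

View pics/fin.png

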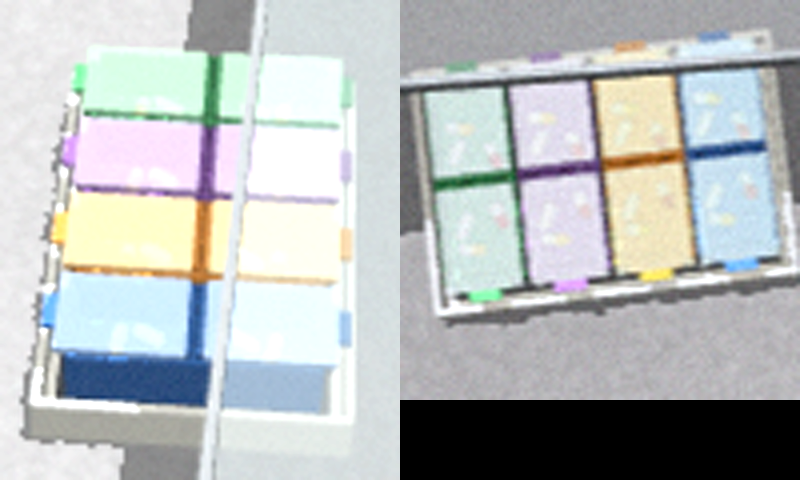

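In the final picture all eight lids lie flush. The scene view has evenly spaced back tabs near column 347 (rows 92, 165, 243, 328) and front tabs in line. The bottle, jar and tape roll are unmoved. Handing in.

```bash
python3 -c "from station import ctrl;print(ctrl.hand_in())"
```

```text
the job is handed in; nothing more can be done
None
```

I pressed all eight lids home and they look flush in the final pictures; my highest force reading was about 22 N, no rack contact showed in the readings, the bottle, jar and tape roll are unmoved, and I handed the job in at about 24 s (no verdict was returned).

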